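# File a film reel and press the label holder home on its bin

### The arm

A 7-joint arm with a two-finger parallel gripper is mounted at the origin on the work surface. World frame = base frame: x ahead of the robot, y to its left, z up, the work surface at z = 0. Lengths are in m, angles in rad, forces in N, time in s.
With the tool pointing down it reaches from about 0.4 to 0.85 m from the base axis. Payload 4.5 kg.
Tool frame: the origin (TCP) lies midway between the tips of the shut fingers; the grasp point (between the pads) lies 19 mm behind it; z points along the fingers, y is the line along which they close (so a half turn about z gives the same grasp; the last joint's range is limited). The gripper opens to 88 mm and grips with 3 to 60 N. Pads are 18 mm wide; open, the fingers measure 123 mm over their backs; the gripper's body (75 mm by 187 mm) begins 45 mm behind the grasp point.
Start: joints at [-1.307, 0.689, -0.195, 1.565, 0.157, 0.902, -0.215], TCP at [0.142, 0.609, 0.239] pointing down, gripper open.
Joint ranges: [-3.01, 3.01], [-0.46, 2.08], [-1.47, 1.51], [0.13, 2.56], [-1, 4.14], [0.04, 2.09], [-2.66, 2.66]. Speed limits (rad/s): [2.57, 2.57, 3.14, 3.14, 3.14, 3.14, 3.14].

### API

Orientations are given as a unit quaternion [x, y, z, w].
In Python, from plant import r gives the robot as it stands. The module is installed in compiled form; this text tells all that it offers.
- The arm moves only by the tool step_arm, never from a script. Its argument "series" is a list of rows, each a list of 7 numbers: the shift along the world's x, y, z in mm, then the turn, a rotation vector about the world's x, y, z in rad, then the closure, from 0 (fully open) to 1 (shut). A call has 1 to 20 rows; each row shifts and turns the commanded pose from where the row before left it; what a row does not reach is not made up. A row lasts 1/10 s, in which the tool goes at most 50 mm and 8.59 degrees, less where a joint would pass 70% of its speed; a pose out of reach is approached as far as the arm can. A call is refused whole if a number of a shift passes 50 or a number of a turn 0.15, either way. A call with a gripper value outside its range is refused whole. The fingers move at their own pace and stop on an object; "force" is the grip in N (left out, the last holds). Time passes only in rows, so rows that do not move let the fingers close. It gives the time, the measured TCP pose, the force, the opening and the grip force at its end, in the units of the state.
- r.get_state(): the state, without advancing time (a new reading comes with each control period).
- r.snapshot(name): name is "scene" or "top"; returns (picture, depth): 480x640x3 uint8, blue, green, red; 480x640 float32, m along the optical axis (not along the pixel's ray), 0 where there is no reading.
- r.get_calibration(name): a dict with "intrinsics" (3x3 intrinsics, pixels), "pose" (4x4, takes a point from camera to world coordinates). Camera axes: x right, y up, looking along -z (the intrinsics and any distortion apply to the point x, -y, -z); pixel columns grow to the right and rows downward; lengths in m; the calibration is good to about 2 mm. A picture is of the moment at which its call begins. get_calibration takes no time and is no camera call.
- r.finish_job(): hands the job in; it is judged then, once.
The state is a dict: "clock": time; "q": joint angles; "qd": joint speeds; "joint_torque": joint torques, N m; "tool_pos": TCP position; "eef_rot": TCP orientation; "contact_force": force on the tool from outside, world axes, zero at the start; "moment": the same for the moment, N m; "opening": opening from 0.0 (shut) to 1.0 (fully open); "finger_force": force on a finger pad.
Only numpy, scipy, OpenCV 4.12 (cv2) and the standard library are available. Lean on these libraries where they do the work, as an engineer would, in place of code of your own. Each camera call takes 0.05 s, during which the arm holds its last target. There are 200 camera calls.

### The job

Take the loose film reel from its steel rest, lower it gently on edge right down into any slot of the empty reel bin and let go of it. Then take the label holder from the black stand and push it down, card facing outwards (away from the reels), behind the label lip on the front of that same bin until it is fully home and upright; its adhesive foot needs pressure, so finish while still gripping it and pressing it down firmly, without ramming it. Leave the carton and the loupe where they are.

Things in the scene. Friction and masses are not known exactly. Their poses are not given: they have to be found in the camera images.
- bin: Empty reel bin, blue steel, fixed, front to -x, 100 mm wide (y). Origin on the desk. Reel space x -40 to 68, y -47 to 47 mm; dividers (2 mm, at y +-15.8, tops 40 mm above the desk) make three slots for reels whose axis lies along the bin's y. Sides 45, back 60 mm high. Ahead of x -43: a slip compartment, the front wall (x -75, 30 mm high), then the label lip (x -85, 29 mm high).
- bin_slot (a point): Centre of the floor of the bin's middle slot, 4 mm above the desk; axes as the bin's. Each slot is 108 mm long (x) and about 30 mm wide (y). A reel standing in it has its centre 50 mm and its top 96 mm above the desk.
- bin_seat (a point): Centre of the rigid floor of the label pocket between the front wall and the label lip, 10 mm above the desk, 80 mm ahead of the bin's origin; axes as the bin's. The pocket is 8 mm wide (x) and 76 mm long (y, ends closed); its mouth flares to about 14 mm at 29 mm above the desk.
- full_bin: A second, fixed bin of the same make, filled with three reels (96 mm high) and already carrying a label holder with an orange stripe (84 mm high); not to be used. Origin and axes as for bin.
- reel_rest: Dark steel rest that holds the loose reel on edge, fixed, 110 mm along x, 44 mm along y; two cheeks 34 mm high, 28 mm apart. Origin on the desk under its centre.
- reel: Loose black 16 mm film reel, a disc 92 mm across and 22 mm thick over its flanges, about 0.14 kg, standing on edge in the rest. Origin at its centre, its axis is its own y (level); at the start the centre is 53 mm and the top 99 mm above the desk.
- stand: Black plastic stand with a slot 16 mm deep in which the label holder stands upright, fixed, 60 mm along x, 84 mm along y, 22 mm high. Origin on the desk under its centre.
- holder: Grey plastic label holder, 50 g, 74 mm high, upright in the stand (may lean 4 degrees). Origin: centre of its lower edge; z up, x thickness, y width. Below: a tongue 4 mm thick, 60 mm wide, 24 mm high. From 24 to 74 mm: a card sleeve 9 mm thick, 64 mm wide, to grip. Lower edge 6 mm above the desk in the stand, 10 mm when fully home in the bin's pocket.
- holder_card (a point): Centre of the card with the green stripe on the holder's front face, 5 mm from the origin along the holder's -x and 49 mm up.
- carton: Bystander: cardboard film carton with red bands, 100 x 40 x 100 mm, origin under its centre.
- loupe: Bystander: black film loupe, 44 mm across, 46 mm high, origin under its centre.

How it is judged:
On the way, in this order (a step that is already met when the one before it is completed fails the run):
1. the reel stands on edge on the floor of a slot of the empty bin, released and at rest (z of reel in the frame of bin below 0.054 m and x of reel in the frame of bin between -0.01 and 0.04 m and y of reel in the frame of bin between -0.045 and 0.045 m and angle between reel's own y axis and vertical between 1.27 and 1.87 rad and contact force between the fingers and reel below 0.1 N and linear speed of reel below 0.03 m/s), for 0.2 s.
2. the label holder is fully down behind the bin's label lip (z of holder in the frame of bin_seat below 0.003 m and x of holder in the frame of bin_seat between -0.004 and 0.004 m and y of holder in the frame of bin_seat between -0.012 and 0.012 m), for 0.2 s.
At the end, for the whole second after the job is handed in: The reel stands on edge within 4 mm of a slot's floor in the bin, untouched by the robot; the holder stands in the bin's label pocket, lower edge within 3 mm of its floor, upright within 9 degrees, card to the front, still gripped and pressed on the bin with over 3 N; bystanders unmoved (all of step 2 and z of reel in the frame of bin below 0.054 m and x of reel in the frame of bin between -0.01 and 0.04 m and y of reel in the frame of bin between -0.045 and 0.045 m and angle between reel's own y axis and vertical between 1.27 and 1.87 rad and contact force between each of the arm, the fingers and reel below 0.1 N and x of holder_card in the frame of bin_seat below 0 m and angle between holder's own z axis and vertical below 0.15 rad and contact force between holder and bin above 3 N and contact force between the fingers and holder above 3 N and linear speed of holder below 0.02 m/s); the arm keeps its last pose, push and grip.
It fails at once if the reel was dropped into the bin (moving faster than 0.5 m/s there) (horizontal distance between reel and bin_slot below 0.05 m and z of reel in the frame of bin below 0.085 m and linear speed of reel above 0.5 m/s).
It fails at once if the reel was pressed or knocked on the bin with more than 40 N (contact force between reel and bin above 40 N).
It fails at once if the holder was rammed into the bin with more than 60 N (contact force between holder and bin above 60 N).
It fails at once if the carton or the loupe was moved by more than 20 mm (distance of any of carton, loupe from where it was at the start of the episode above 0.02 m).
It also fails if it takes over 64 s, if anything falls off the work surface, if the arm or the gripper's body presses on something with over 40 N, if the wrist force passes 120 N, or if a joint passes its speed limit or range.

## Working session

There is one attempt and no reset: what is moved stays moved. The work goes in short steps, Python scripts to look and compute and a tool call to move; the robot and the scene stay as the last step left them, time stands still between calls to the robot, and variables do not carry over. Pictures are saved under pics/ and viewed, at most 10 in all, crops included, and the job is handed in when it is done.

Besides the shell and the picture viewer there is one more tool, called after "Emit:" in YAML: its name, and indented under it one key for each argument. step_arm: Moves the arm, as the interface text tells. Its arguments: {"type":"object","properties":{"series":{"type":"array"},"force":{"type":"number"}},"required":["series"]}

```bash
mkdir -p pics
cat > h.py <<'E'
import numpy as np, cv2
from plant import r
def cloud(name):
    im,d=r.snapshot(name); c=r.get_calibration(name); K=np.array(c["intrinsics"]);T=np.array(c["pose"])
    v,u=np.mgrid[:480,:640]
    p=np.stack([(u-K[0,2])/K[0,0]*d,-(v-K[1,2])/K[1,1]*d,-d],-1)
    w=p@T[:3,:3].T+T[:3,3]; w[d==0]=np.nan
    return im,d,w
E
python3 - <<'E'
from h import *
for n in ("scene","top"):
    im,d,w=cloud(n); cv2.imwrite(f"pics/{n}0.png",im); np.savez(f"{n}0.npz",im=im,d=d,w=w)
    c=r.get_calibration(n); print(n,c, (d==0).mean())
print(r.get_state())
E
```

```text
scene {'intrinsics': array([[593.48736309,   0.        , 322.11350393],
       [  0.        , 593.48736309, 237.12642029],
       [  0.        ,   0.        ,   1.        ]]), 'pose': array([[-0.50624729, -0.4651171 ,  0.72620917,  1.27535827],
       [ 0.86236657, -0.27901654,  0.42246144,  0.4474442 ],
       [ 0.00613033,  0.84012847,  0.54235281,  0.63607646],
       [ 0.        ,  0.        ,  0.        ,  1.        ]])} 0.0038248697916666665
top {'intrinsics': array([[490.45406787,   0.        , 334.052824  ],
       [  0.        , 490.45406787, 241.37373413],
       [  0.        ,   0.        ,   1.        ]]), 'pose': array([[ 0.01301293,  0.97224864, -0.23358776,  0.28782519],
       [-0.99989991,  0.01135551, -0.00843899, -0.01083886],
       [-0.00555229,  0.2336742 ,  0.9722991 ,  1.12719928],
       [ 0.        ,  0.        ,  0.        ,  1.        ]])} 0.004026692708333333
{'clock': 0.1, 'q': array([-1.30715365,  0.68987978, -0.19458693,  1.566244  ,  0.15727   ,
        0.90251097, -0.21509705]), 'qd': array([-5.11649718e-05, -3.55653523e-04, -2.61357614e-04, -1.68215211e-03,
       -9.46805545e-05, -1.06939930e-03, -4.70993125e-04]), 'joint_torque': array([-2.12419080e-03, -5.28501642e+01, -1.27100017e+00, -1.53837508e+01,
       -5.25485259e-02,  1.93707878e-03,  5.82785037e-05]), 'tool_pos': array([0.14225954, 0.60800314, 0.23800356]), 'eef_rot': array([ 1.14612515e-01,  9.93409930e-01, -8.23012616e-04, -6.52283953e-05]), 'contact_force': array([ 0.05147754,  0.10482586, -0.98104125]), 'moment': array([-0.04730482, -0.00488722, -0.0177784 ]), 'finger_force': 0.0, 'opening': 1.001513486134039}
```

View pics/scene0.png

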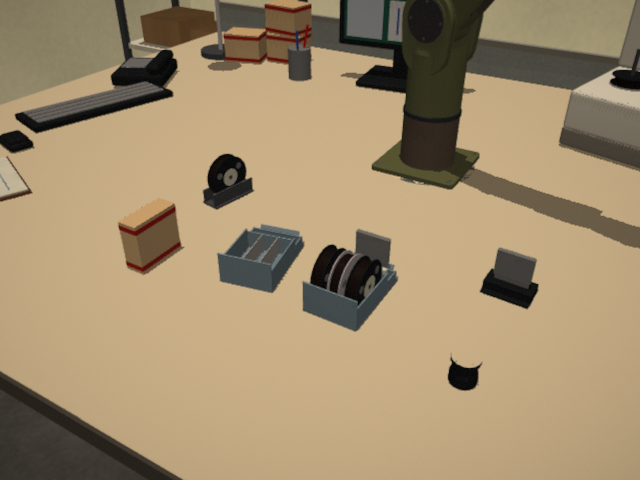

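View pics/top0.png

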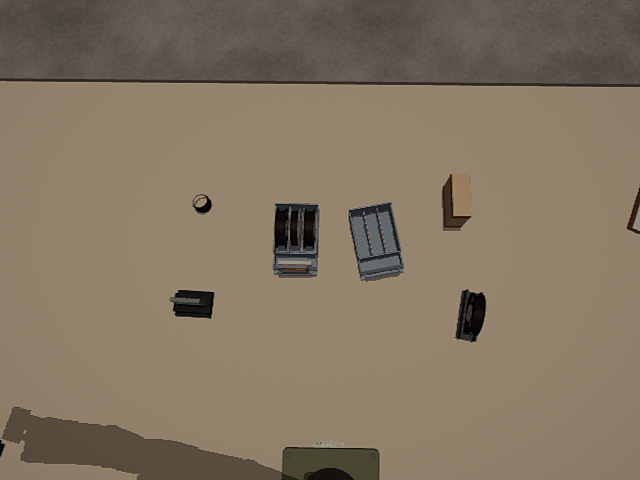

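The scene view shows the reel in its rest at (227,178), the carton (150,235), the empty bin (262,257), the full bin (350,285), the holder in its stand (512,275) and the loupe (463,370). In the top view the reel is at (472,315), the empty bin (375,240), the holder (188,300), the loupe (202,204) and the carton (457,200).

```bash
cat > m.py <<'E'
from h import *
def rect(P,lab):
    (c,s,a)=cv2.minAreaRect((P[:,:2]*1000).astype(np.float32)); print(lab,len(P),np.round(c,1),np.round(s,1),round(a,2))
boxes={"top":dict(bin=(340,195,412,290),reel=(445,280,500,350),stand=(160,280,225,328)),
       "scene":dict(bin=(210,220,305,292),reel=(195,145,260,210),stand=(475,240,545,308))}
E
python3 - <<'E'
from m import *
for n in ("top","scene"):
    f=np.load(n+"0.npz"); w=f["w"]
    print(n,"desk z pct",np.nanpercentile(w[330:420,230:280,2] if n=="top" else w[390:420,200:400,2],[5,50,95]))
    for k,(a,b,c,d) in boxes[n].items():
        P=w[b:d,a:c].reshape(-1,3); P=P[np.isfinite(P[:,2])]
        for lo,hi in ((.006,.2),(.018,.026),(.026,.036),(.036,.05),(.05,.065),(.065,.11)):
            Q=P[(P[:,2]>lo)&(P[:,2]<hi)]
            if len(Q)>15: rect(Q,f"{k} {lo}-{hi} zmax {Q[:,2].max():.3f}")
E
```

```text
top desk z pct [-0.00370422 -0.00027856  0.00316689]
bin 0.006-0.2 zmax 0.065 1739 [572.4 -95.1] [203.2 123.4] 11.68
bin 0.018-0.026 zmax 0.026 220 [551.1 -98.1] [158.2  99.1] 11.58
bin 0.026-0.036 zmax 0.036 368 [550.6 -98.9] [158.7  99.6] 11.31
bin 0.036-0.05 zmax 0.050 381 [573.3 -94.6] [113.  100.5] 11.33
bin 0.05-0.065 zmax 0.063 108 [615.6 -70.6] [ 56.9 120.4] 45.58
reel 0.006-0.2 zmax 0.101 1084 [ 389.5 -291.5] [ 68.8 112.7] 79.74
reel 0.018-0.026 zmax 0.026 75 [ 387.2 -306.7] [ 35.5 108.1] 79.92
reel 0.026-0.036 zmax 0.036 166 [ 387.8 -307.5] [ 36.8 109.1] 79.74
reel 0.036-0.05 zmax 0.050 79 [ 393.3 -304.4] [28.  98.4] 79.49
reel 0.05-0.065 zmax 0.065 91 [ 388.5 -307. ] [23.7 90.2] 79.89
reel 0.065-0.11 zmax 0.101 517 [ 388.5 -307.5] [24.1 87.7] 79.23
stand 0.006-0.2 zmax 0.084 870 [404.2 316.2] [ 68.4 108.5] 0.68
stand 0.018-0.026 zmax 0.026 475 [407.5 315.9] [84.1 41.7] 87.1
stand 0.036-0.05 zmax 0.050 21 [403.3 313.4] [ 6.8 59.7] 5.27
stand 0.05-0.065 zmax 0.064 21 [402.5 308. ] [ 8.3 49. ] 7.31
stand 0.065-0.11 zmax 0.084 160 [407.  316.1] [64.6  9.9] 86.97
scene desk z p
[... 441 characters left out ...]
026 zmax 0.026 156 [ 389.3 -304.2] [ 40.2 112. ] 78.14
reel 0.026-0.036 zmax 0.036 272 [ 390.7 -303.5] [ 39.3 108.9] 77.84
reel 0.036-0.05 zmax 0.050 216 [ 393.2 -297.8] [24.3 93.4] 67.68
reel 0.05-0.065 zmax 0.065 253 [ 389.9 -301.4] [27.6 92.7] 73.15
reel 0.065-0.11 zmax 0.100 551 [ 389.7 -305.4] [28.3 86.6] 79.53
stand 0.006-0.2 zmax 0.082 2054 [413.5 317.9] [84.7 55.2] 87.87
stand 0.018-0.026 zmax 0.026 589 [408.8 318.1] [84.6 45.7] 87.87
stand 0.026-0.036 zmax 0.036 149 [411.9 318.5] [62.7 10.1] 87.74
stand 0.036-0.05 zmax 0.050 271 [412. 318.] [11.5 64.2] 0.49
stand 0.05-0.065 zmax 0.065 294 [412.1 317.7] [64.4  9.1] 89.08
stand 0.065-0.11 zmax 0.082 395 [408.7 318.2] [64.4 17. ] 85.49
```

Emit:
step_arm:
  series:
    - [28,-28,0,0,0,0,0]
    - [28,-28,0,0,0,0,0]
    - [28,-28,0,0,0,0,0]
    - [28,-28,0,0,0,0,0]
    - [28,-28,0,0,0,0,0]
    - [28,-28,0,0,0,0,0]
    - [28,-28,0,0,0,0,0]
    - [28,-28,0,0,0,0,0]
    - [28,-28,0,0,0,0,0]
    - [28,-28,0,0,0,0,0]
    - [28,-28,0,0,0,0,0]
    - [5,-38,0,0,0,0,0]
    - [5,-38,0,0,0,0,0]
    - [5,-38,0,0,0,0,0]
    - [5,-38,0,0,0,0,0]
    - [5,-38,0,0,0,0,0]
    - [5,-38,0,0,0,0,0]
    - [5,-38,0,0,0,0,0]
    - [5,-38,0,0,0,0,0]
    - [0,0,0,0,0,0,0]

```text
clock: 2.1
tool_pos: [0.4902, -0.0101, 0.2382]
eef_rot: [0.12, 0.993, -0.002, -0.0]
contact_force: [-0.7, -0.4, 0.1]
opening: 1.003
finger_force: 0.0
```

Run:
```python
from m import *
im=np.load("top0.npz")["im"][280:328,160:225]; h=cv2.cvtColor(im,cv2.COLOR_BGR2HSV)
m=(h[...,0]>35)&(h[...,0]<90)&(h[...,1]>60)&(h[...,2]>40); print("green",m.sum(),np.argwhere(m).mean(0)+[280,160] if m.any() else 0)
w=np.load("top0.npz")["w"][280:328,160:225]; print(np.nanmean(w[m],0) if m.any() else 0)
s=r.get_state(); print(s["tool_pos"],s["eef_rot"],s["q"])
```

```text
green 20 [302.6  186.25]
[0.40243227 0.31549912 0.06910615]
[ 0.49020479 -0.01014807  0.23822938] [ 1.19623463e-01  9.92817303e-01 -1.96889060e-03 -3.91599586e-04] [ 0.1073643   0.5245401  -0.28158884  1.95910112  0.22627399  0.6896146
  1.01697146]
```

Emit:
step_arm:
  force: 25
  series:
    - [-12.6,-37,0,0,0,0.014,0]
    - [-12.6,-37,0,0,0,0.014,0]
    - [-12.6,-37,0,0,0,0.014,0]
    - [-12.6,-37,0,0,0,0.014,0]
    - [-12.6,-37,0,0,0,0,0]
    - [-12.6,-37,0,0,0,0,0]
    - [-12.6,-37,0,0,0,0,0]
    - [-12.6,-37,0,0,0,0,0]
    - [0,0,-30,0,0,0,0]
    - [0,0,-30,0,0,0,0]
    - [0,0,-30,0,0,0,0]
    - [0,0,-30,0,0,0,0]
    - [0,0,-20,0,0,0,0]
    - [0,0,-20,0,0,0,0]
    - [0,0,-16,0,0,0,0]
    - [0,0,0,0,0,0,0]

```text
clock: 3.7
tool_pos: [0.3891, -0.2979, 0.061]
eef_rot: [0.086, 0.996, 0.001, -0.002]
contact_force: [-0.7, 0.1, 0.9]
opening: 0.997
finger_force: 0.0
```

Run:
```python
from m import *
im,d,w=cloud("scene"); cv2.imwrite("pics/s1.png",cv2.resize(im[90:250,130:330],None,fx=3,fy=3))
from scipy.spatial.transform import Rotation as R
s=r.get_state(); M=R.from_quat(s["eef_rot"]).as_matrix(); print(s["tool_pos"],np.degrees(np.arctan2(M[1,1],M[0,1])),M[:,2],s["contact_force"],s["q"])
```

```text
[ 0.389494   -0.29832886  0.0620376 ] 80.11327306201252 [-0.00167115  0.00146994 -0.99999752] [ 0.04174918 -0.54464832  0.5376069 ] [ 0.64429459  0.83361506 -0.13804489  2.09333648  0.43460662  0.24346994
  1.52590936]
```

View pics/s1.png

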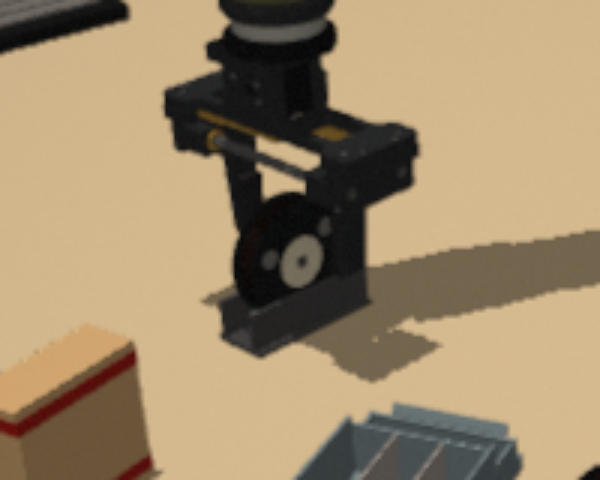

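The crop shows the open fingers straddling the reel (about (300,250) in the crop). The TCP is 8 mm short in y, so I correct that, close and lift.

Emit:
step_arm:
  force: 25
  series:
    - [0,-8,0,0,0,0,0]
    - [0,0,0,0,0,0,0.9]
    - [0,0,0,0,0,0,0.9]
    - [0,0,0,0,0,0,0.9]
    - [0,0,0,0,0,0,0.9]
    - [0,0,0,0,0,0,0.9]
    - [0,0,0,0,0,0,0.9]
    - [0,0,0,0,0,0,0.9]

```text
clock: 4.55
tool_pos: [0.3896, -0.3073, 0.0627]
eef_rot: [0.087, 0.996, 0.0, -0.0]
contact_force: [0.4, 0.3, 0.2]
opening: 0.391
finger_force: 0.0
```

Emit:
step_arm:
  force: 25
  series:
    - [0,0,0,0,0,0,1]
    - [0,0,0,0,0,0,1]
    - [0,0,0,0,0,0,1]
    - [0,0,0,0,0,0,1]
    - [0,0,0,0,0,0,1]

```text
clock: 5.05
tool_pos: [0.3895, -0.3074, 0.0627]
eef_rot: [0.087, 0.996, 0.0, -0.0]
contact_force: [-0.2, 0.0, -0.3]
opening: 0.252
finger_force: 24.9
```

Emit:
step_arm:
  series:
    - [0,0,15,0,0,0,1]
    - [0,0,25,0,0,0,1]
    - [0,0,30,0,0,0,1]
    - [0,0,30,0,0,0,1]
    - [0,0,30,0,0,0,1]
    - [18.4,21.4,0,0,0,0.037,1]
    - [18.4,21.4,0,0,0,0.037,1]
    - [18.4,21.4,0,0,0,0.037,1]
    - [18.4,21.4,0,0,0,0.037,1]
    - [18.4,21.4,0,0,0,0.037,1]
    - [18.4,21.4,0,0,0,0.037,1]
    - [18.4,21.4,0,0,0,0.037,1]
    - [18.4,21.4,0,0,0,0.037,1]
    - [18.4,21.4,0,0,0,0.037,1]
    - [18.4,21.4,0,0,0,0.037,1]
    - [0,0,0,0,0,0,1]
    - [0,0,0,0,0,0,1]

```text
clock: 6.75
tool_pos: [0.573, -0.093, 0.1922]
eef_rot: [-0.098, 0.995, 0.0, -0.001]
contact_force: [0.3, -0.9, -2.3]
opening: 0.247
finger_force: 24.9
```

```bash
cat >> m.py <<'E'
from scipy.spatial.transform import Rotation as R
def tcp():
    s=r.get_state(); M=R.from_quat(s["eef_rot"]).as_matrix()
    print("tcp",np.round(s["tool_pos"]*1000,1),"yaw",round(np.degrees(np.arctan2(M[1,1],M[0,1])),2),M[:,2].round(3),"F",s["contact_force"].round(1),"op",round(s["opening"],3),"q",s["q"].round(2)); return s
E
python3 - <<'E'
from m import *
s=tcp(); t=s["tool_pos"]
im,d,w=cloud("scene"); cv2.imwrite("pics/s2.png",cv2.resize(im[110:310,180:400],None,fx=2.6,fy=2.6))
m=(np.hypot(w[...,0]-t[0],w[...,1]-t[1])<.065)
for lo,hi in ((.075,.10),(.10,.13),(.13,.16),(.16,.19)):
    rect(w[m&(w[...,2]>t[2]-.062+lo-.062)&(w[...,2]<t[2]-.062+hi-.062)],f"{lo}")
print("reel min z",np.nanmin(w[m&(w[...,2]>.09)][:,2]))
E
```

```text
tcp [573.  -93.  192.2] yaw 101.3 [-0.002 -0.    -1.   ] F [ 0.3 -0.9 -2.3] op 0.247 q [ 0.31  0.71 -0.39  1.74  0.36  0.76  1.51]
0.075 318 [573.6 -91.6] [85.4 23.9] 9.95
0.1 521 [572.4 -80.1] [29.9 95.5] 87.13
0.13 763 [572.5 -87.3] [51.7 87.5] 80.74
0.16 374 [574.8 -86.2] [26.1 69.9] 10.66
reel min z 0.1374828452254755
```

View pics/s2.png

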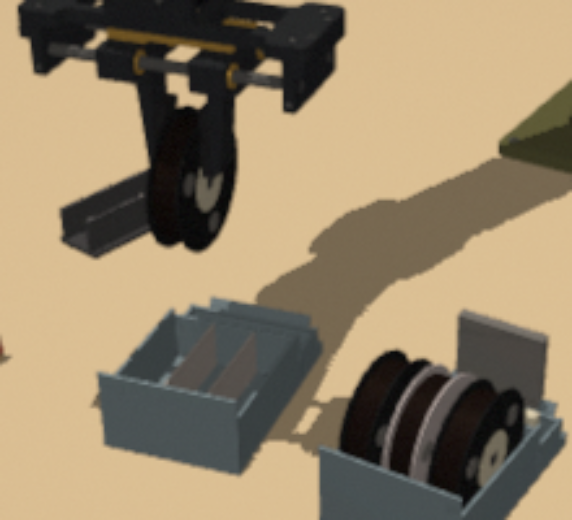

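The reel hangs plumb in the gripper (crop (195,180)) above the empty bin, with its axis lined up with the slots. Scene depth agrees with the TCP to 1.5 mm, so I go down.

Emit:
step_arm:
  series:
    - [0,-0.5,-20,0,0,0,1]
    - [0,0,-20,0,0,0,1]
    - [0,0,-20,0,0,0,1]
    - [0,0,-20,0,0,0,1]
    - [0,0,-15,0,0,0,1]
    - [0,0,-10,0,0,0,1]
    - [0,0,-10,0,0,0,1]
    - [0,0,-10,0,0,0,1]
    - [0,0,0,0,0,0,1]

```text
clock: 7.7
tool_pos: [0.5727, -0.0941, 0.0667]
eef_rot: [-0.098, 0.995, 0.0, -0.001]
contact_force: [-1.8, -1.0, -1.8]
opening: 0.246
finger_force: 24.9
```

Emit:
step_arm:
  series:
    - [0,0,-3,0,0,0,1]
    - [0,0,-3,0,0,0,1]
    - [0,0,-1,0,0,0,1]
    - [0,0,0,0,0,0,1]

```text
clock: 8.1
tool_pos: [0.5736, -0.0939, 0.0608]
eef_rot: [-0.098, 0.995, -0.0, 0.0]
contact_force: [0.2, -0.2, -1.5]
opening: 0.253
finger_force: 24.9
```

Emit:
step_arm:
  series:
    - [0,0,-1,0,0,0,1]
    - [0,0,-1,0,0,0,1]
    - [0,0,0,0,0,0,1]

```text
clock: 8.4
tool_pos: [0.5738, -0.0939, 0.0593]
eef_rot: [-0.098, 0.995, -0.0, 0.0]
contact_force: [-2.0, 0.4, 3.7]
opening: 0.244
finger_force: 24.9
```

Emit:
step_arm:
  series:
    - [0,0,0,0,0,0,0.4]
    - [0,0,0,0,0,0,0.4]
    - [0,0,0,0,0,0,0.4]
    - [0,0,0,0,0,0,0.4]
    - [0,0,0,0,0,0,0.4]
    - [0,0,0,0,0,0,0.4]
    - [0,0,10,0,0,0,0.3]
    - [0,0,30,0,0,0,0.3]
    - [0,0,30,0,0,0,0.3]
    - [0,0,30,0,0,0,0]
    - [0,0,40,0,0,0,0]
    - [0,0,40,0,0,0,0]
    - [0,0,0,0,0,0,0]

```text
clock: 9.7
tool_pos: [0.577, -0.0936, 0.2449]
eef_rot: [-0.098, 0.995, -0.001, 0.006]
contact_force: [0.5, -0.5, -0.7]
opening: 0.999
finger_force: 0.0
```

Run:
```python
from m import *
tcp()
im,d,w=cloud("scene"); cv2.imwrite("pics/s3.png",cv2.resize(im[180:330,180:400],None,fx=3,fy=3))
m=(np.hypot(w[...,0]-.573,w[...,1]+.093)<.055)&(w[...,2]>.064)&(w[...,2]<.12)
rect(w[m],"reel"); print(w[m][:,2].max())
```

```text
tcp [577.  -93.6 244.9] yaw 101.23 [ 0.011 -0.001 -1.   ] F [ 0.5 -0.5 -0.7] op 0.999 q [ 0.33  0.64 -0.42  1.69  0.33  0.87  1.54]
reel 605 [574.6 -92.4] [87.4 24. ] 10.29
0.09681370182032412
```

View pics/s3.png

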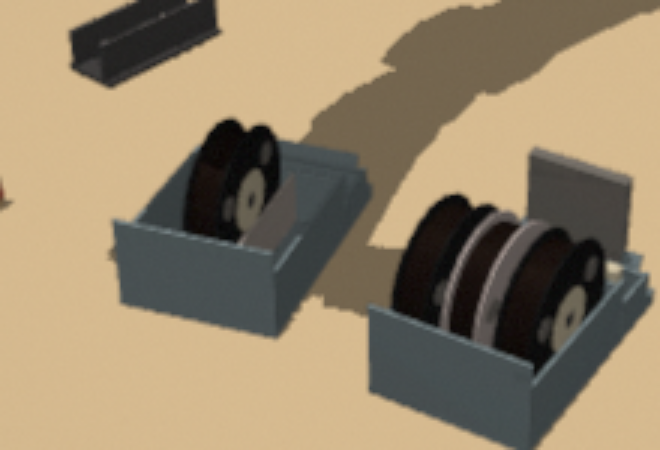

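The picture shows the reel standing upright in the middle slot (crop (235,190)). Its top is 97 mm above the desk. Next is the holder.

Emit:
step_arm:
  series:
    - [-13,31.5,0,0,0,-0.14,0]
    - [-13,31.5,0,0,0,-0.14,0]
    - [-13,31.5,0,0,0,-0.14,0]
    - [-13,31.5,0,0,0,-0.14,0]
    - [-13,31.5,0,0,0,-0.14,0]
    - [-13,31.5,0,0,0,-0.14,0]
    - [-13,31.5,0,0,0,-0.14,0]
    - [-13,31.5,0,0,0,-0.14,0]
    - [-13,31.5,0,0,0,-0.14,0]
    - [-13,31.5,0,0,0,-0.14,0]
    - [-13,31.5,0,0,0,-0.14,0]
    - [-13,31.5,0,0,0,-0.14,0]
    - [-13,31.5,0,0,0,-0.14,0]
    - [0,0,0,0,0,0,0]
    - [0,0,0,0,0,0,0]

```text
clock: 11.25
tool_pos: [0.4035, 0.3156, 0.2379]
eef_rot: [0.724, 0.689, -0.001, 0.0]
contact_force: [0.4, -1.1, 0.4]
opening: 0.998
finger_force: 0.0
```

```bash
python3 -c "
from m import *
tcp()
f=np.load('scene0.npz')['w'][240:308,475:545].reshape(-1,3)
for z in (.03,.04,.05,.06,.07):
    Q=f[abs(f[:,2]-z)<.005]; Q=Q[abs(Q[:,1]-.317)<.03]; print(z,len(Q),np.median(Q[:,0]),np.polyfit(Q[:,1],Q[:,0],1))
"
```

```text
tcp [403.5 315.6 237.9] yaw -2.84 [-0.001 -0.002 -1.   ] F [ 0.4 -1.1  0.4] op 0.998 q [-0.86  0.55  0.18  1.91 -0.14  0.69 -0.65]
0.03 141 0.4105673635553656 [0.06321275 0.390601  ]
0.04 179 0.4120576364571408 [0.0514359  0.39571011]
0.05 179 0.4115562164667702 [0.05382379 0.39455261]
0.06 184 0.4112357178776379 [0.05903823 0.39278436]
0.07 181 0.41173607526192246 [0.05139716 0.39532803]
```

Emit:
step_arm:
  force: 40
  series:
    - [3.8,0.9,-30,0,0,0,0]
    - [0,0,-30,0,0,0,0]
    - [0,0,-30,0,0,0,0.2]
    - [0,0,-30,0,0,0,0.4]
    - [0,0,-30,0,0,0,0.4]
    - [0,0,-25,0,0,0,0.4]
    - [0,0,-20,0,0,0,0.4]
    - [0,0,0,0,0,0,0.4]
    - [0,0,0,0,0,0,0.4]

```text
clock: 12.15
tool_pos: [0.4089, 0.3149, 0.0438]
eef_rot: [0.726, 0.688, -0.001, 0.0]
contact_force: [0.2, 0.3, 0.4]
opening: 0.603
finger_force: 0.0
```

Run:
```python
from m import *
tcp()
im,d,w=cloud("scene"); cv2.imwrite("pics/s4.png",cv2.resize(im[180:330,440:600],None,fx=4,fy=4))
```

```text
tcp [408.9 314.9  43.8] yaw -3.13 [-0.    -0.001 -1.   ] F [0.2 0.3 0.4] op 0.603 q [-0.78  0.88  0.06  2.03 -0.2   0.24 -0.6 ]
```

View pics/s4.png

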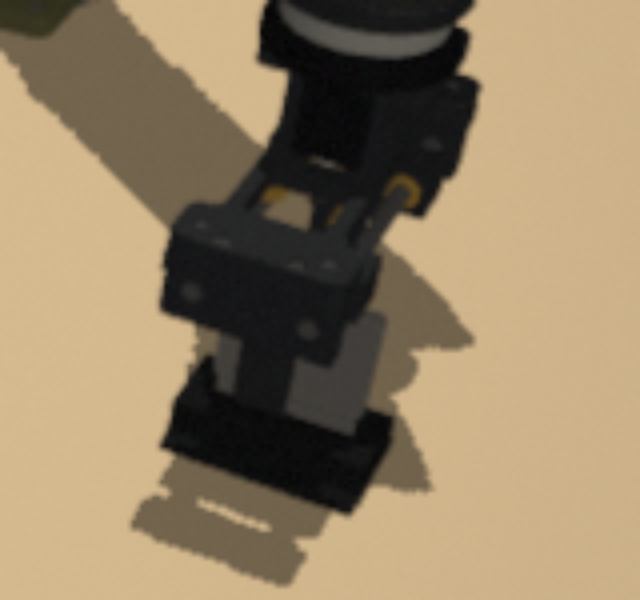

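The crop shows the fingers either side of the holder in its stand (sleeve spanning about (215–385, 340)). The offset matches the finger being nearer the camera. Closing.

Emit:
step_arm:
  force: 40
  series:
    - [-1.5,1.5,-1,0,0,0,1]
    - [0,0,0,0,0,0,1]
    - [0,0,0,0,0,0,1]
    - [0,0,0,0,0,0,1]
    - [0,0,0,0,0,0,1]
    - [0,0,0,0,0,0,1]
    - [0,0,0,0,0,0,1]
    - [0,0,0,0,0,0,1]
    - [0,0,0,0,0,0,1]
    - [0,0,0,0,0,0,1]

```text
clock: 13.2
tool_pos: [0.4069, 0.3181, 0.0428]
eef_rot: [0.726, 0.688, 0.0, 0.0]
contact_force: [0.1, 0.8, 3.5]
opening: 0.098
finger_force: 40.0
```

Emit:
step_arm:
  series:
    - [0,0,15,0,0,0,1]
    - [0,0,25,0,0,0,1]
    - [0,0,30,0,0,0,1]
    - [0,0,35,0,0,0,1]
    - [0,0,35,0,0,0,1]
    - [6.2,-35.8,0,0,0,0.021,1]
    - [6.2,-35.8,0,0,0,0.021,1]
    - [6.2,-35.8,0,0,0,0.021,1]
    - [6.2,-35.8,0,0,0,0.021,1]
    - [6.2,-35.8,0,0,0,0.021,1]
    - [6.2,-35.8,0,0,0,0.021,1]
    - [6.2,-35.8,0,0,0,0.021,1]
    - [6.2,-35.8,0,0,0,0.021,1]
    - [6.2,-35.8,0,0,0,0.021,1]
    - [6.2,-35.8,0,0,0,0.021,1]
    - [6.2,-35.8,0,0,0,0.021,1]
    - [6.2,-35.8,0,0,0,0.021,1]
    - [0,0,0,0,0,0,1]
    - [0,0,0,0,0,0,1]

```text
clock: 15.1
tool_pos: [0.4808, -0.1122, 0.1825]
eef_rot: [0.634, 0.773, -0.0, -0.0]
contact_force: [0.2, 0.5, -0.8]
opening: 0.101
finger_force: 40.0
```

Run:
```python
from m import *
s=tcp(); t=s["tool_pos"]
im,d,w=cloud("scene"); cv2.imwrite("pics/s5.png",cv2.resize(im[80:290,190:400],None,fx=2.8,fy=2.8))
a=np.radians(11.3);e=np.array([np.cos(a),np.sin(a)])
q=w[...,:2]-t[:2]; X=q@e; Y=q@[-e[1],e[0]]; Z=w[...,2]-t[2]
m=(abs(X)<.02)&(abs(Y)<.06)&(Z<.03)&(Z>-.05)
for lo in range(-42,12,6):
    k=m&(Z*1000>lo)&(Z*1000<lo+6)
    if k.sum()>5: print(lo,k.sum(),"X",np.percentile(X[k],[5,50,95]).round(4),"Y",np.percentile(Y[k],[1,50,99]).round(4))
print("zmin",np.percentile(Z[m],1))
k=m&(Z<-.002); print("tilt",np.polyfit(Z[k],X[k],1),"yaw slope",np.polyfit(Y[k&(Z>-.01)],X[k&(Z>-.01)],1))
# bin lip / front wall in bin frame
o=np.array([.5595,-.0963]); q=w[...,:2]-o; X=q@e; Y=q@[-e[1],e[0]]
for z0,z1 in ((.024,.034),(.036,.048),(.052,.064)):
    k=(w[...,2]>z0)&(w[...,2]<z1)&(abs(Y)<.056)&(X>-.1)&(X<.09); print(z0,np.percentile(X[k]*1000,[0,1,99,100]).round(1),np.percentile(Y[k]*1000,[0,1,99,100]).round(1))
```

```text
tcp [ 480.8 -112.2  182.5] yaw 11.26 [-0.001  0.    -1.   ] F [ 0.2  0.5 -0.8] op 0.101 q [ 0.17  0.61 -0.06  2.02  0.06  0.52  0.27]
-42 15 X [-0.0008  0.0011  0.0032] Y [-0.0248  0.0108  0.0285]
-36 90 X [0.0006 0.0027 0.0053] Y [-0.0295 -0.0004  0.0293]
-30 87 X [-0.0005  0.0025  0.0051] Y [-0.0285 -0.001   0.0299]
-24 91 X [0.0001 0.0024 0.0061] Y [-0.0282  0.      0.0301]
-18 74 X [0.0007 0.0032 0.0054] Y [-0.0289  0.0028  0.0302]
-12 101 X [0.0025 0.005  0.0076] Y [-0.0296  0.0005  0.0319]
-6 74 X [0.0029 0.005  0.0096] Y [-0.0295  0.0126  0.0327]
0 93 X [0.0022 0.0057 0.0181] Y [-0.0301  0.0098  0.0324]
6 92 X [0.0026 0.006  0.0187] Y [-0.032   0.0103  0.0326]
zmin -0.03636328703094358
tilt [0.11250958 0.00565817] yaw slope [0.00028348 0.005318  ]
0.024 [-90.6 -87.7  74.7  76. ] [-50.  -47.8  51.4  51.8]
0.036 [-42.4 -40.7  75.   76.1] [-51.1 -49.1  51.3  51.8]
0.052 [-32.7 -27.6  75.1  76.4] [-48.5 -46.9  49.6  51. ]
```

View pics/s5.png

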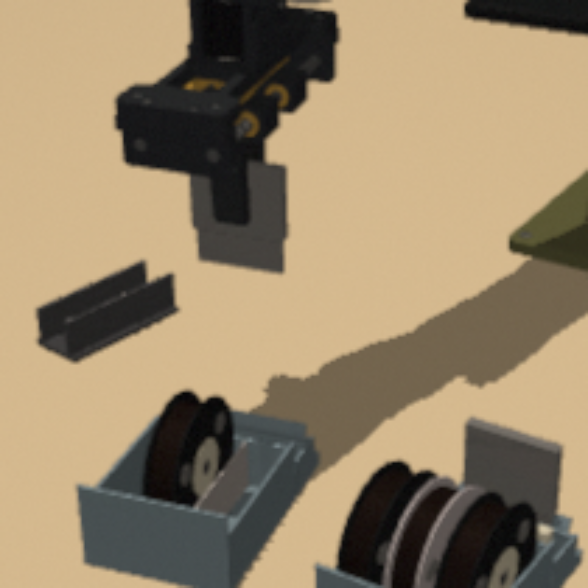

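The crop shows the holder plumb in the gripper with its grey back to the camera (240,220), over the front of the bin. The reel is still standing. I lower it to just above the pocket.

Emit:
step_arm:
  series:
    - [0.6,0,-25,0,0,0,1]
    - [0,0,-25,0,0,0,1]
    - [0,0,-25,0,0,0,1]
    - [0,0,-20,0,0,0,1]
    - [0,0,-13,0,0,0,1]
    - [0,0,0,0,0,0,1]
    - [0,0,0,0,0,0,1]

```text
clock: 15.85
tool_pos: [0.4818, -0.1102, 0.0749]
eef_rot: [0.633, 0.775, 0.0, -0.0]
contact_force: [1.3, -0.5, -1.4]
opening: 0.096
finger_force: 40.0
```

Run:
```python
from m import *
s=tcp(); t=s["tool_pos"]
a=np.radians(11.3);e=np.array([np.cos(a),np.sin(a)])
for n in ("scene","top"):
    im,d,w=cloud(n)
    cv2.imwrite(f"pics/{n}6.png",cv2.resize(im[180:300,200:330] if n=="scene" else im[190:300,320:430],None,fx=4.5,fy=4.5,interpolation=cv2.INTER_CUBIC))
    q=w[...,:2]-t[:2]; X=q@e*1000; Y=q@[-e[1],e[0]]*1000; Z=w[...,2]*1000
    for lab,z0,z1 in (("walls",22,33),("tongue",38,56),("sleeve",62,80)):
        k=(Z>z0)&(Z<z1)&(abs(X)<20)&(abs(Y)<50)
        if k.sum()>5:print(n,lab,k.sum(),np.histogram(X[k],np.arange(-20,21,2))[0],"Y",np.percentile(Y[k],[1,99]).round(1))
```

```text
tcp [ 481.8 -110.2   74.9] yaw 11.53 [-0.     0.001 -1.   ] F [ 1.3 -0.5 -1.4] op 0.096 q [ 0.15  0.81 -0.03  2.08  0.09  0.25  0.25]
scene walls 200 [ 0  0  0  0  3 13 21 38 25  3  0  0  8 23 37 20  5  2  1  1] Y [-13.1  49.5]
scene tongue 217 [ 0  0  0  0  0  0  0  0  0 13 53 98 49  4  0  0  0  0  0  0] Y [-28.6  29.9]
scene sleeve 212 [ 0  0  0  0  0  0  0  0  3  0  7 32 92 53  7  2  0  4  7  5] Y [-31.1  32.5]
```

View pics/scene6.png

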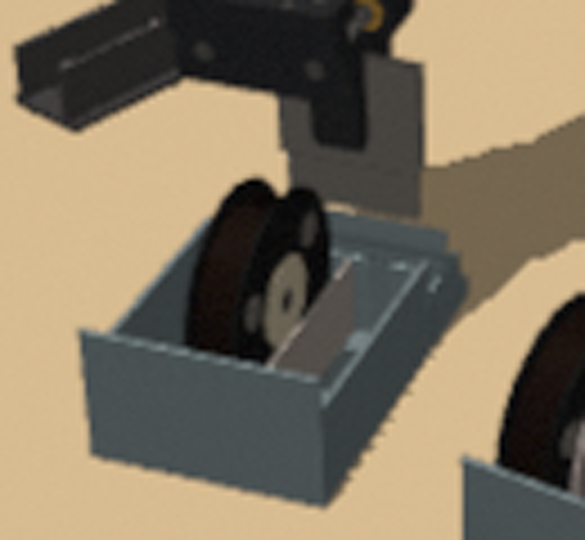

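The crop shows the tongue's lower edge hanging just above the gap between the front wall and the lip (about (360,210)). The relative depths put it within about 1 mm of centre.

Emit:
step_arm:
  series:
    - [0.7,-1.2,-4,0,0,0,1]
    - [0,0,-4,0,0,0,1]
    - [0,0,-4,0,0,0,1]
    - [0,0,-3,0,0,0,1]
    - [0,0,0,0,0,0,1]

```text
clock: 16.45
tool_pos: [0.4823, -0.1128, 0.0593]
eef_rot: [0.633, 0.774, -0.0, -0.0]
contact_force: [0.5, 0.4, -0.7]
opening: 0.1
finger_force: 40.0
```

Emit:
step_arm:
  series:
    - [0,0,-3,0,0,0,1]
    - [0,0,-3,0,0,0,1]
    - [0,0,-3,0,0,0,1]
    - [0,0,-1,0,0,0,1]
    - [0,0,0,0,0,0,1]

```text
clock: 16.95
tool_pos: [0.4824, -0.1128, 0.0495]
eef_rot: [0.633, 0.774, -0.0, -0.0]
contact_force: [-0.1, -0.7, -0.4]
opening: 0.097
finger_force: 40.0
```

Emit:
step_arm:
  series:
    - [0,0,-1,0,0,0,1]
    - [0,0,-1,0,0,0,1]
    - [0,0,-0.5,0,0,0,1]
    - [0,0,0,0,0,0,1]
    - [0,0,0,0,0,0,1]

```text
clock: 17.45
tool_pos: [0.4825, -0.1128, 0.0473]
eef_rot: [0.633, 0.774, 0.0, 0.0]
contact_force: [-0.5, -0.4, -0.2]
opening: 0.1
finger_force: 40.0
```

Emit:
step_arm:
  series:
    - [0,0,-0.5,0,0,0,1]
    - [0,0,-0.5,0,0,0,1]
    - [0,0,0,0,0,0,1]
    - [0,0,0,0,0,0,1]

```text
clock: 17.85
tool_pos: [0.4827, -0.1128, 0.0468]
eef_rot: [0.633, 0.774, 0.0, 0.0]
contact_force: [-0.4, 0.4, 6.5]
opening: 0.101
finger_force: 40.0
```

Emit:
step_arm:
  series:
    - [0,0,-0.5,0,0,0,1]
    - [0,0,0,0,0,0,1]
    - [0,0,0,0,0,0,1]
    - [0,0,0,0,0,0,1]
    - [0,0,0,0,0,0,1]

```text
clock: 18.35
tool_pos: [0.4827, -0.1128, 0.0468]
eef_rot: [0.633, 0.774, 0.0, 0.0]
contact_force: [-1.2, 0.8, 11.6]
opening: 0.097
finger_force: 40.0
```

Run:
```python
from m import *
tcp()
im,d,w=cloud("scene"); cv2.imwrite("pics/s7.png",cv2.resize(im[170:300,190:400],None,fx=3.5,fy=3.5))
a=np.radians(11.3);e=np.array([np.cos(a),np.sin(a)]); q=w[...,:2]-[.482,-.1115]; X=q@e; Y=q@[-e[1],e[0]]
k=(abs(X)<.012)&(abs(Y)<.035)&(w[...,2]>.045)&(w[...,2]<.1); print("top",np.percentile(w[k][:,2],[98,99.5]),"tilt",np.polyfit(w[k&(w[...,2]<.08)][:,2],X[k&(w[...,2]<.08)],1))
tcp()
```

```text
tcp [ 482.7 -112.8   46.8] yaw 11.4 [ 0.001 -0.    -1.   ] F [-1.2  0.8 11.6] op 0.097 q [ 0.15  0.87 -0.02  2.09  0.09  0.19  0.25]
top [0.08731717 0.09129275] tilt [-0.0165241   0.00613859]
tcp [ 482.7 -112.8   46.8] yaw 11.4 [ 0.001 -0.    -1.   ] F [-1.3  0.4 11. ] op 0.101 q [ 0.15  0.87 -0.02  2.09  0.09  0.19  0.25]
```

View pics/s7.png

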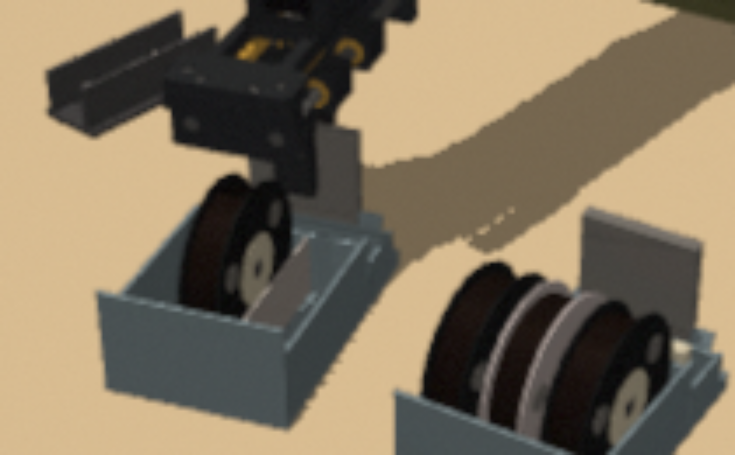

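The crop shows the holder's sleeve upright in the pocket behind the front wall (330,175), and the reel is untouched. The lower edge works out at 10 mm, so it is home. I press a little more.

Emit:
step_arm:
  series:
    - [0,0,-0.6,0,0,0,1]
    - [0,0,0,0,0,0,1]
    - [0,0,0,0,0,0,1]
    - [0,0,0,0,0,0,1]
    - [0,0,0,0,0,0,1]
    - [0,0,0,0,0,0,1]
    - [0,0,0,0,0,0,1]
    - [0,0,0,0,0,0,1]

```text
clock: 19.2
tool_pos: [0.4827, -0.1128, 0.0467]
eef_rot: [0.633, 0.774, 0.0, 0.001]
contact_force: [-2.3, 1.5, 17.6]
opening: 0.101
finger_force: 40.0
```

```bash
python3 -c "
from m import *
tcp(); print(r.finish_job())"
```

```text
tcp [ 482.7 -112.8   46.7] yaw 11.4 [ 0.001 -0.    -1.   ] F [-2.3  1.5 17.6] op 0.101 q [ 0.15  0.87 -0.02  2.09  0.09  0.19  0.25]
the job is handed in; nothing more can be done
None
```

The job is handed in, with no verdict returned: the reel stands released in the bin's middle slot, and the label holder is home in the pocket, card outwards, still gripped at 40 N and pressed down with about 18 N.

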